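Lock off the bench switch and put the chuck key away

TASK

Make the drill safe to leave. On the grey switch box, first lift the spring-loaded collar of the locking toggle, flip its lever over from the front (on) side to the rear (off) side and let the collar drop back so that it locks there; then press the drawer front in and let go so that the drawer springs out, lay the T-shaped chuck key in the drawer, and push the drawer in again until it latches shut. Leave everything else on the bench where it is.

Things in the scene. Friction and masses are not known exactly. Their poses are not given: they have to be found in the camera images.
- switch_box: Grey sheet-metal switch box fixed to the bench, 185 mm deep (x), 170 wide (y), 78 high, with the toggle on its top and a drawer in its front. Origin at the bench surface, 15 mm behind the toggle. Its x axis points from the drawer front to the rear (away from the robot within 20 degrees), z up; the case runs from x = -85 to +100 mm and the latched drawer front stands proud of it at x = -100 mm.
- lever_pivot (a point): Pivot of the toggle lever, on the box's top, 78 mm above the bench, at the box's x = -15 mm, y = 0. The lever swings in the box's x-z plane: it leans 0.42 rad (24 degrees) from vertical to the front (-x) when on, and 0.42 rad to the rear (+x) when off.
- lever (a joint): Angle of the toggle lever: 0 = on (leaning to the front), 0.84 rad = off (leaning to the rear); end stops 0.03 rad beyond each. While the collar is down a cross pin on it sits in a notch of the two 34 mm high gate plates beside the lever and the lever cannot leave either side, however hard it is pushed.
- collar (a joint): How far the collar is lifted along the lever, m: 0 = down (locked), 0.013 = fully up. A spring pulls it down with 3 to 6 N. From 0.008 up the lever is free to swing; let go at the far end of the swing it drops back to 0 and locks.
- collar_grip (a point): Centre of the collar's knurled metal grip, a cylinder 18 mm in diameter and 34 mm long round the top of the lever (it reaches from 22 mm below this point to 12 mm above it along the lever); 68 mm from the pivot when the collar is down. Its z axis points up along the lever, its y axis is the lever's hinge axis (the box's y). Fingers closing along the box's y, reaching at most 25 mm below this point, clear the gate plates.
- drawer (a joint): How far the drawer is out, m: 0 = latched shut, 0.080 = sprung out, -0.011 = pressed in to the stop. A spring pushes it out with 3 to 5 N. Touch latch: pressing the latched front in by 7 mm or more (to the stop is best) and letting go makes it spring out; pressing the sprung-out front in to the same depth (7 to 11 mm beyond the latched position) and letting go latches it at 0. Pressing less deep changes nothing.
- drawer_front (a point): Centre of the drawer's flat front face, 38 mm above the bench; the face is 152 mm wide and 56 mm high (10 to 66 mm above the bench), a panel 8 mm thick. Moves with the drawer, out along the box's -x.
- drawer_in (a point): Centre of the drawer's inner floor, 16 mm above the bench; the tray inside is 84 mm (x) by 132 mm (y), side walls 32 mm high, front panel 50 mm above the floor. Wholly outside the case when the drawer is sprung out. Moves with the drawer; axes as the box.
- key_center (a point): Middle of the shaft of the loose T-shaped steel chuck key lying on the bench, 6 mm above the bench. x axis along the shaft towards the toothed tip: shaft 10 mm in diameter, plain and free to grip for 30 mm about this point; a cross bar 50 mm long and 8 mm thick along y at x = -25 mm; a toothed tip 16 mm wide ending at x = +34 mm. 60 g.
- chuck_key: The same chuck key as a whole; origin at the bench surface under the middle of its shaft, same axes.
- hex_key: Bystander: L-shaped black hex key lying flat, long arm 85 mm along its x, short arm 32 mm, 8 mm thick; it may lie on either side of the box, with the chuck key on the other. Origin under the long arm.
- tin: Bystander: round tin, 96 mm in diameter, 115 mm high. Origin under its centre.
- bolt_tub: Bystander: white open tub of bolts, 124 mm across the rim, 110 mm high. Origin under its centre.
- sanding_block: Bystander: cork sanding block, 70 x 100 x 30 mm. Origin under its centre.
- screwdriver: Bystander: black-handled screwdriver lying along its x, handle to -x. Origin under its middle.

How it is judged:
By the outcome, as a careful person would: the job done as asked, in the order asked, and still so for the second after the job is handed in, with the robot touching nothing.
It also fails if it takes over 72 s, if anything falls off the work surface, if the arm or the gripper's body presses on something with over 40 N, if the wrist force passes 120 N, or if a joint passes its speed limit or range.

ROBOT

A 7-joint arm with a two-finger parallel gripper is mounted at the origin on the work surface. World frame = base frame: x ahead of the robot, y to its left, z up, the work surface at z = 0. Lengths are in m, angles in rad, forces in N, time in s.
With the tool pointing down it reaches from about 0.425 to 0.925 m from the base axis. Payload 6.8 kg.
Tool frame: the origin (TCP) lies at the very end of the fingers, on their centre line; the grasp point (between the pads) lies 19 mm behind it (arm.hold_point_z is the distance from the TCP to the grasp point, in m); z points along the fingers, y is the direction in which the jaws open and shut (so a half turn about z gives the same grasp; the last joint's range is limited). The gripper opens to 85 mm and grips with 20 to 120 N. Pads are 22 mm wide; open, the fingers measure 114 mm over their backs; the gripper's body (76 mm by 85 mm) begins 54 mm behind the grasp point. The pads swing forward as they close: fully open they stand 13 mm farther back than shut.
Start: joints at [1.143, 0.477, 0.022, 1.555, -0.011, 1.109, -0.083], TCP at [0.212, -0.641, 0.231] pointing down, gripper open.
Joint ranges: [-2.96, 2.96], [-0.34, 2.1], [-1.41, 1.46], [0.24, 2.44], [-1.37, 4.51], [0.17, 1.92], [-2.96, 2.96]. Speed limits (rad/s): [2.39, 2.39, 3.14, 3.14, 3.14, 3.14, 3.14].

INTERFACE

Orientations are given as a unit quaternion [x, y, z, w].
In Python, from plant import arm, imaging gives the robot as it stands.
- The arm moves only by the tool send_rows, never from a script. Its argument "motion" is one flat list of numbers, 6 for each row, row after row: the shift along the tool's x, y, z in m, then the turn, a rotation vector about the tool's x, y, z in rad. A call has 1 to 5 rows; each row shifts and turns the commanded pose from where the row before left it, along the tool's axes as they then stand; what a row does not reach is not made up. A row lasts 1/8 s, in which the tool goes at most 62.5 mm and 10.7 degrees, less where a joint would pass 70% of its speed; a pose out of reach is approached as far as the arm can. A call with a gripper value outside its range is refused whole. "hand" is the finger opening in m, from 0 to 0.0854, set as the call begins (left out, the last holds). The fingers move at their own pace and stop on an object; "force" is the grip in N (left out, the last holds). Time passes only in rows, so rows that do not move let the fingers close. It gives the time, the measured TCP pose, the force and the opening at its end, in the units of the state.
- arm.read_state(): the state, without advancing time (a new reading comes with each control period).
- imaging.capture(name): name is "scene" or "top"; returns a dict with "frame" (420x560x3 uint8, blue, green, red), "z_map" (420x560 float32, m along the optical axis (not along the pixel's ray), 0 where there is no reading), "fx", "fy", "cx", "cy" (pixels), "extrinsics" (4x4, takes a point from camera to world coordinates). Camera axes: x right, y up, looking along -z (the intrinsics and any distortion apply to the point x, -y, -z); pixel columns grow to the right and rows downward; lengths in m; the calibration is good to about 2 mm. A picture is of the moment at which its call begins.
- arm.close_job(): hands the job in, once; it reports no verdict.
The state is a dict: "clock": time; "qpos": joint angles; "dq": joint speeds; "joint_efforts": joint torques, N m; "ee_pos": TCP position; "ee_rot": TCP orientation; "contact_force": force on the tool from outside, world axes, zero at the start; "wrist_torque": the same for the moment, N m; "finger_gap": finger opening in m.
Only numpy, scipy, OpenCV 4.12 (cv2) and the standard library are available. Lean on these libraries where they do the work, as an engineer would, in place of code of your own. Each camera call takes 0.05 s, during which the arm holds its last target.

## Working session

There is one attempt and no reset: what is moved stays moved. The work goes in short steps, Python scripts to look and compute and a tool call to move; the robot and the scene stay as the last step left them, time stands still between calls to the robot, and variables do not carry over. Pictures are saved under pics/ and viewed, and the job is handed in when it is done.

Besides the shell and the picture viewer there is one more tool, called after "Emit:" in YAML: its name, and indented under it one key for each argument. send_rows: Moves the arm, as the interface text tells. Its arguments: {"type":"object","properties":{"motion":{"type":"array","items":{"type":"number"}},"hand":{"type":"number"},"force":{"type":"number"}},"required":["motion"]}

```bash
ls; mkdir -p pics; python3 - <<'E'
from plant import arm, imaging
import cv2,numpy as np
s=arm.read_state()
print({k:np.round(v,3) if not isinstance(v,(str,)) else v for k,v in s.items()}, arm.hold_point_z)
for n in ["scene","top"]:
    d=imaging.capture(n); cv2.imwrite(f"pics/{n}0.png",d["frame"]); np.savez(f"pics/{n}0.npz",**d)
    print(n,d["fx"],d["fy"],d["cx"],d["cy"],np.round(d["extrinsics"],4), [k for k in d])
E
```

```text
pics
{'clock': np.float64(0.0), 'qpos': array([ 1.143,  0.478,  0.022,  1.556, -0.011,  1.109, -0.083]), 'dq': array([ 0.001, -0.   ,  0.001,  0.002, -0.001, -0.001,  0.001]), 'joint_efforts': array([-0.0000e+00, -5.9644e+01,  1.6080e+00, -2.8120e+01,  1.2000e-02,
        9.0000e-03,  0.0000e+00]), 'ee_pos': array([ 0.212, -0.64 ,  0.23 ]), 'ee_rot': array([ 0.987,  0.159, -0.   , -0.001]), 'contact_force': array([ 0.395,  0.269, -0.451]), 'wrist_torque': array([-0.055, -0.   , -0.031]), 'finger_gap': np.float64(0.085)} 0.0187
scene 414.1169468822183 414.1169468822183 285.1473040870517 211.50812500825091 [[ 6.5980e-01 -4.3770e-01  6.1080e-01  1.3814e+00]
 [ 7.5150e-01  3.8530e-01 -5.3560e-01 -7.3810e-01]
 [-9.0000e-04  8.1240e-01  5.8310e-01  9.1020e-01]
 [ 0.0000e+00  0.0000e+00  0.0000e+00  1.0000e+00]] ['frame', 'z_map', 'fx', 'fy', 'cx', 'cy', 'extrinsics']
top 415.5982400636782 415.5982400636782 275.9939159837512 204.4456626583065 [[ 0.0102  0.9889 -0.1483  0.4081]
 [-0.9999  0.0098 -0.0035 -0.0222]
 [-0.002   0.1484  0.9889  1.1812]
 [ 0.      0.      0.      1.    ]] ['frame', 'z_map', 'fx', 'fy', 'cx', 'cy', 'extrinsics']
```

View pics/scene0.png

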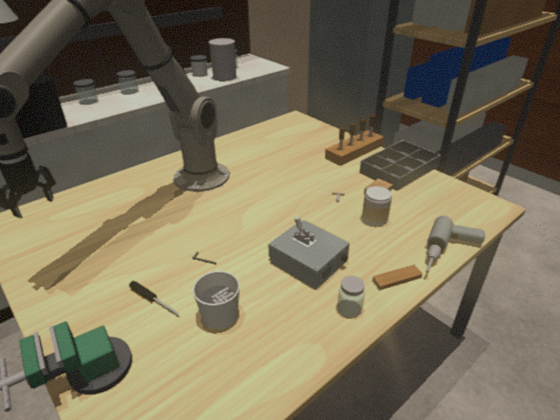

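View pics/top0.png

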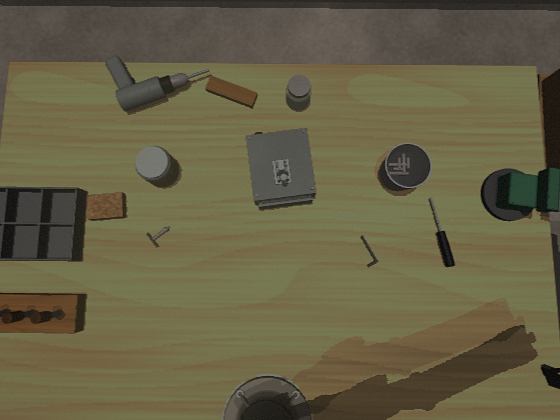

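The top view shows the box at about (281,167) with its drawer side down (toward the robot). The T-shaped chuck key is at (158,237), the hex key at (369,250), the tin at (155,165) and the tub at (407,165). Next I'll zoom in and measure.

```bash
cat > h.py <<'E'
import numpy as np, cv2
from scipy.spatial.transform import Rotation as R
def ray(d,u,v):
    E=np.array(d["extrinsics"]); c=np.array([(u-d["cx"])/d["fx"],-(v-d["cy"])/d["fy"],-1.0])
    return E[:3,3],E[:3,:3]@c
def plane(d,u,v,z):
    o,r=ray(d,u,v); return o+r*(z-o[2])/r[2]
def depthpts(d):
    v,u=np.mgrid[0:420,0:560]; z=d["z_map"]; E=np.array(d["extrinsics"])
    P=np.stack([(u-d["cx"])/d["fx"]*z,-(v-d["cy"])/d["fy"]*z,-z],-1)
    return P@E[:3,:3].T+E[:3,3]
def tri(d1,p1,d2,p2):
    o1,r1=ray(d1,*p1);o2,r2=ray(d2,*p2)
    A=np.stack([r1,-r2],1); t=np.linalg.lstsq(A,o2-o1,rcond=None)[0]
    a,b=o1+r1*t[0],o2+r2*t[1]; return (a+b)/2,np.linalg.norm(a-b)
def crop(img,u0,v0,u1,v1,k): return cv2.resize(img[v0:v1,u0:u1],None,fx=k,fy=k,interpolation=cv2.INTER_CUBIC)
def load(n): 
    z=np.load(n); return {k:z[k] for k in z}
E
python3 - <<'E'
from h import *
t=load("pics/top0.npz"); s=load("pics/scene0.npz")
a=crop(t["frame"],236,112,326,222,5); b=crop(s["frame"],260,205,360,290,5)
cv2.imwrite("pics/c1.png",a);cv2.imwrite("pics/c2.png",b)
cv2.imwrite("pics/c3.png",crop(t["frame"],135,215,185,255,10))
cv2.imwrite("pics/c4.png",crop(s["frame"],320,180,360,210,12))
P=depthpts(t)
for u,v in [(281,150),(260,190),(305,190),(281,172),(285,165),(158,237),(230,250),(155,162)]: print(u,v,P[v,u].round(4))
E
```

```text
281 150 [ 0.7252 -0.0305  0.0757]
260 190 [0.6122 0.0251 0.0802]
305 190 [ 0.6138 -0.0962  0.0777]
281 172 [ 0.6488 -0.0305  0.139 ]
285 165 [ 0.6741 -0.0412  0.1115]
158 237 [ 0.4888  0.3177 -0.0046]
230 250 [ 0.4538  0.1109 -0.0017]
155 162 [0.6786 0.3023 0.1129]
```

View pics/c1.png

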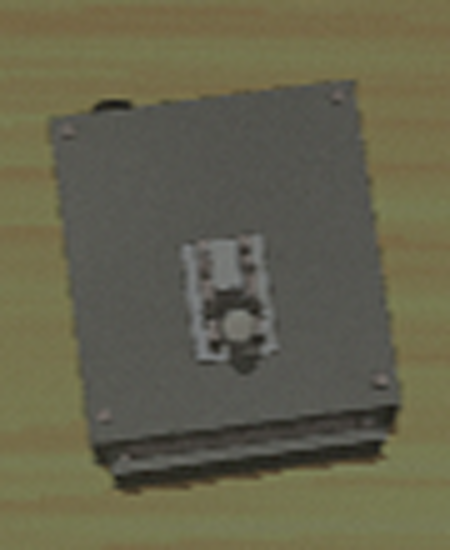

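View pics/c2.png

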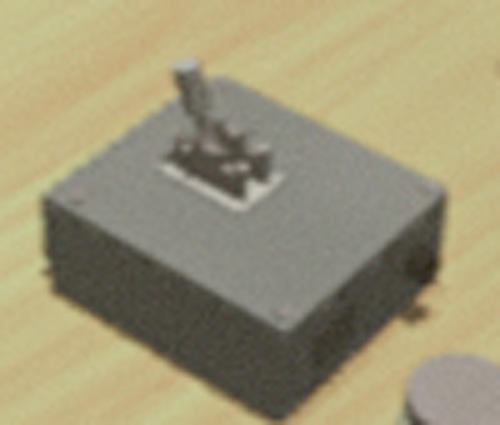

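View pics/c3.png

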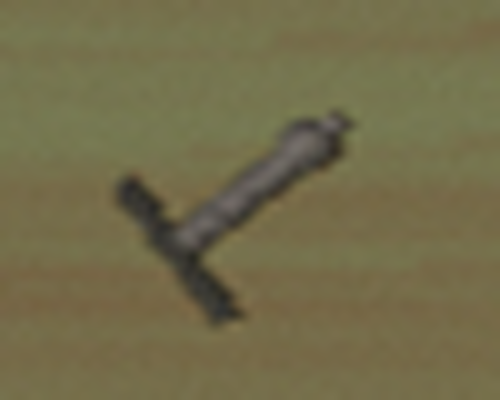

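View pics/c4.png

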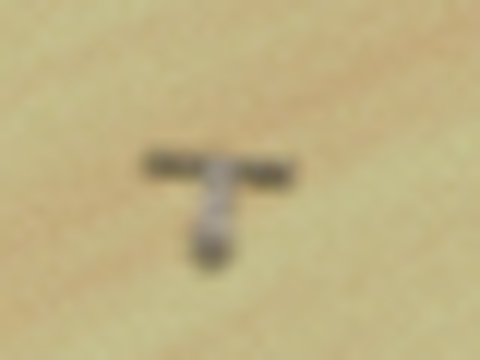

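```bash
cat > m1.py <<'E'
from h import *
t=load("pics/top0.npz"); s=load("pics/scene0.npz")
f=lambda p,o,k:((p[0]+.5)/k-.5+o[0],(p[1]+.5)/k-.5+o[1])
# box top
P=depthpts(t); hsv=cv2.cvtColor(t["frame"],cv2.COLOR_BGR2HSV)
m=((hsv[...,1]<50)).astype(np.uint8)
m2=np.zeros_like(m); m2[105:225,236:326]=m[105:225,236:326]
mz=(m2>0)&(P[...,2]>0.068)&(P[...,2]<0.09)
m3=cv2.morphologyEx(mz.astype(np.uint8),cv2.MORPH_OPEN,np.ones((5,5)))
print("median z",np.median(P[m3>0][:,2]))
vu=np.argwhere(m3>0)
q=np.array([plane(t,u,v,0.078)[:2] for v,u in vu],np.float32)
(c,wh,a)=cv2.minAreaRect(q); bp=cv2.boxPoints((c,wh,a)); print("rect",c,wh,a); print(bp.round(4))
# corners by two views
tc=dict(RL=(50,117),RR=(355,80),FR=(398,405),FL=(95,440)); sc=dict(RR=(282,333),RL=(447,195),FR=(45,198),FL=(218,78))
C={}
for k in tc:
    p,e=tri(t,f(tc[k],(236,112),5),s,f(sc[k],(260,205),5)); C[k]=p; print(k,p.round(4),round(e,4),plane(t,*f(tc[k],(236,112),5),0.078).round(4))
ax=((C["RL"]+C["RR"])-(C["FL"]+C["FR"]))[:2]; print("yaw",np.degrees(np.arctan2(ax[1],ax[0])),np.linalg.norm(ax)/2)
p,e=tri(t,f((239,322),(236,112),5),s,f((187,66),(260,205),5)); print("collar top",p.round(4),e)
kt=[(128,190),(225,312),(183,245),(340,125)]; ks=[(150,163),(290,175),(220,168),(208,262)]
# bar end match: try
for i,j in [(0,1),(1,0),(0,0),(1,1),(2,2),(3,3)]:
    p,e=tri(t,f(kt[i],(135,215),10),s,f(ks[j],(320,180),12)); print(i,j,p.round(4),round(e,4), plane(t,*f(kt[i],(135,215),10),0.006).round(4),plane(s,*f(ks[j],(320,180),12),0.006).round(4))
E
python3 m1.py
```

```text
median z 0.0780725877185543
rect (0.6858547329902649, -0.028322890400886536) (0.1847195327281952, 0.16791056096553802) 8.133304595947266
[[ 0.5825  0.0417]
 [ 0.6063 -0.1245]
 [ 0.7892 -0.0984]
 [ 0.7654  0.0679]]
RL [0.7669 0.067  0.074 ] 0.0016 [0.7661 0.0673 0.078 ]
RR [ 0.7889 -0.1008  0.0778] 0.0004 [ 0.7889 -0.1006  0.078 ]
FR [ 0.6062 -0.125   0.0768] 0.0031 [ 0.6069 -0.1237  0.078 ]
FL [0.5863 0.0394 0.0772] 0.0 [0.5862 0.0393 0.078 ]
yaw 8.12663351129757 0.18341301238310562
collar top [ 0.6357 -0.0363  0.1517] 0.0006767181580949512
0 1 [0.4979 0.346  0.005 ] 0.001 [0.4975 0.3453 0.006 ] [0.499  0.3453 0.006 ]
1 0 [0.4633 0.316  0.006 ] 0.0002 [0.4634 0.316  0.006 ] [0.4633 0.3158 0.006 ]
0 0 [0.4835 0.3232 0.0195] 0.0425 [0.4975 0.3453 0.006 ] [0.4633 0.3158 0.006 ]
1 1 [ 0.4785  0.337  -0.0057] 0.0443 [0.4634 0.316  0.006 ] [0.499  0.3453 0.006 ]
2 2 [0.4822 0.3287 0.0076] 0.0008 [0.4821 0.3289 0.006 ] [0.4808 0.3311 0.006 ]
3 3 [0.5167 0.2862 0.0067] 0.0006 [0.5165 0.2861 0.006 ] [0.5161 0.2873 0.006 ]
```

```bash
cat >> h.py <<'E'
YAW=np.radians(8.1)
BX=np.array([np.cos(YAW),np.sin(YAW),0]); BY=np.array([-np.sin(YAW),np.cos(YAW),0]); BZ=np.array([0,0,1.])
PIV=np.array([0.664,-0.032,0.078])
def leverpose(ang,dist):
    "ang: lean, + to rear; tcp at dist from pivot along the lever"
    u=np.sin(ang)*BX+np.cos(ang)*BZ
    return PIV+dist*u, R.from_matrix(np.stack([np.cross(-BY,-u),-BY,-u],1))
def down(yaw): # tool x at world yaw, z down
    x=np.array([np.cos(yaw),np.sin(yaw),0]); z=-BZ
    return R.from_matrix(np.stack([x,np.cross(z,x),z],1))
def plan(p0,r0,p1,r1,n):
    rv=(r0.inv()*r1).as_rotvec(); out=[]; p,r=np.array(p0,float),r0
    for i in range(n):
        tp=p0+(np.array(p1)-p0)*(i+1)/n; tr=r0*R.from_rotvec(rv*(i+1)/n)
        d=np.round(r.inv().apply(tp-p),4); w=np.round((r.inv()*tr).as_rotvec(),3)
        if i<n-1: d=np.round(d,3)
        out.append([*d,*w]); p=p+r.apply(d); r=r*R.from_rotvec(w)
    for i in range(0,n,5): print(", ".join("%g"%(x+0.) for row in out[i:i+5] for x in row))
    print("resid mm",((p-p1)*1000).round(2))
    return p,r
def cur():
    from plant import arm
    s=arm.read_state(); print("t",round(float(s["clock"]),2),"p",np.round(s["ee_pos"],4),"F",np.round(s["contact_force"],1),"gap",round(float(s["finger_gap"]),4),"q",np.round(s["qpos"],2))
    return np.array(s["ee_pos"]),R.from_quat(s["ee_rot"])
E
python3 - <<'E'
from h import *
p,r=cur(); P,Q=leverpose(-.42,0.068+0.06)
print(P)
plan(p,r,P,Q,15)
E
```

```text
t 0.1 p [ 0.212  -0.6403  0.2304] F [ 0.2  0.5 -0.2] gap 0.0852 q [ 1.14  0.48  0.02  1.56 -0.01  1.11 -0.08]
[ 0.61232736 -0.03935411  0.19487538]
0.038, -0.03, 0.002, -0.003, 0.028, 0.012, 0.037, -0.03, 0.004, -0.002, 0.028, 0.011, 0.038, -0.03, 0.004, -0.003, 0.028, 0.012, 0.036, -0.031, 0.006, -0.002, 0.028, 0.012, 0.036, -0.032, 0.006, -0.003, 0.028, 0.011
0.036, -0.032, 0.007, -0.003, 0.028, 0.012, 0.034, -0.032, 0.008, -0.002, 0.028, 0.012, 0.035, -0.032, 0.009, -0.003, 0.028, 0.012, 0.033, -0.034, 0.01, -0.002, 0.027, 0.011, 0.033, -0.033, 0.01, -0.003, 0.028, 0.012
0.032, -0.034, 0.012, -0.003, 0.028, 0.012, 0.032, -0.034, 0.012, -0.002, 0.028, 0.011, 0.031, -0.035, 0.013, -0.003, 0.028, 0.012, 0.03, -0.035, 0.014, -0.002, 0.028, 0.012, 0.0288, -0.0359, 0.0143, -0.003, 0.028, 0.011
resid mm [0.01 0.03 0.04]
```

Emit:
send_rows:
  motion: [0.038,-0.03,0.002,-0.003,0.028,0.012,0.037,-0.03,0.004,-0.002,0.028,0.011,0.038,-0.03,0.004,-0.003,0.028,0.012,0.036,-0.031,0.006,-0.002,0.028,0.012,0.036,-0.032,0.006,-0.003,0.028,0.011]
  hand: 0.06
  force: 40

```text
clock: 0.72
ee_pos: [0.3461, -0.4386, 0.2185]
ee_rot: [0.989, 0.13, 0.07, -0.005]
contact_force: [0.8, -0.3, -0.3]
finger_gap: 0.06
```

Emit:
send_rows:
  motion: [0.036,-0.032,0.007,-0.003,0.028,0.012,0.034,-0.032,0.008,-0.002,0.028,0.012,0.035,-0.032,0.009,-0.003,0.028,0.012,0.033,-0.034,0.01,-0.002,0.027,0.011,0.033,-0.033,0.01,-0.003,0.028,0.012]

```text
clock: 1.35
ee_pos: [0.4793, -0.2389, 0.2071]
ee_rot: [0.985, 0.1, 0.139, -0.01]
contact_force: [-0.2, -0.2, -0.4]
finger_gap: 0.0601
```

Emit:
send_rows:
  motion: [0.032,-0.034,0.012,-0.003,0.028,0.012,0.032,-0.034,0.012,-0.002,0.028,0.011,0.031,-0.035,0.013,-0.003,0.028,0.012,0.03,-0.035,0.014,-0.002,0.028,0.012,0.029,-0.036,0.014,-0.003,0.028,0.011]

```text
clock: 1.98
ee_pos: [0.613, -0.0387, 0.1951]
ee_rot: [0.976, 0.069, 0.208, -0.014]
contact_force: [-0.1, -1.8, 0.2]
finger_gap: 0.0599
```

```bash
python3 - <<'E'
from h import *
from plant import imaging
t=imaging.capture("top"); s=imaging.capture("scene")
a=crop(t["frame"],231,112,331,222,4); b=crop(s["frame"],255,160,355,270,4)
cv2.imwrite("pics/d1.png",np.hstack([a,b]))
p,r=cur(); P,Q=leverpose(-.42,0.068-0.020)
plan(p,r,P,Q,5)
E
```

```text
t 2.08 p [ 0.6141 -0.0329  0.1953] F [0.8 0.2 0.5] gap 0.06 q [ 0.2   0.26 -0.25  2.05  0.04  0.42 -1.48]
-0.001, 0.001, 0.016, -0.001, 0, 0.002, 0, 0.002, 0.016, -0.001, -0.001, 0.001, -0.001, 0.001, 0.016, 0, 0, 0.002, 0, 0.001, 0.015, -0.001, 0, 0.002, -0.0007, 0.0013, 0.0163, -0.001, -0.001, 0.001
resid mm [ 0.02 -0.02 -0.  ]
```

View pics/d1.png

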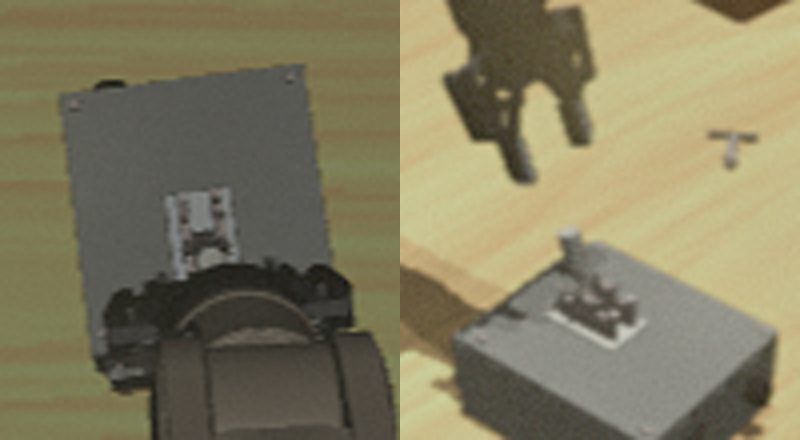

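Emit:
send_rows:
  motion: [0,0,0,0,0,0,0,0,0,0,0,0]

```text
clock: 2.33
ee_pos: [0.612, -0.0414, 0.1952]
ee_rot: [0.976, 0.068, 0.208, -0.014]
contact_force: [-0.2, -0.6, -0.6]
finger_gap: 0.0598
```

```bash
python3 - <<'E'
from h import *
from plant import imaging
t=imaging.capture("top"); s=imaging.capture("scene")
a=crop(t["frame"],231,132,331,207,8); b=crop(s["frame"],255,150,335,250,6)
cv2.imwrite("pics/d2.png",a);cv2.imwrite("pics/d3.png",b)
p,r=cur(); print(r.as_quat().round(4),leverpose(-.42,.068)[1].as_quat().round(4)); P,Q=leverpose(-.42,0.068-0.020)
plan(p,r,P,Q,5)
def proj(d,X):
    E=np.array(d["extrinsics"]); c=E[:3,:3].T@(X-E[:3,3]); return d["cx"]+d["fx"]*c[0]/-c[2], d["cy"]-d["fy"]*c[1]/-c[2]
for nm,d in (("t",t),("s",s)): print(nm,"tcp",np.round(proj(d,p),1),"back40",np.round(proj(d,p-r.apply([0,0,.06])),1),"collartop",np.round(proj(d,leverpose(-.42,.08)[0]),1))
E
```

```text
t 2.42 p [ 0.6122 -0.0415  0.1955] F [ 0.7 -0.2 -0.1] gap 0.0602 q [ 0.21  0.26 -0.25  2.05  0.04  0.42 -1.48]
[ 0.9757  0.0683  0.208  -0.0135] [ 0.9756  0.0691  0.2079 -0.0147]
0, 0, 0.016, 0.001, 0, 0, 0, -0.001, 0.016, 0, 0, 0, 0, 0, 0.016, 0.001, 0, -0.001, 0, -0.001, 0.017, 0, 0, 0, 0.0001, -0.0002, 0.0157, 0.001, 0, 0
resid mm [-0.04 -0.02 -0.01]
t tcp [285.6 181.5] back40 [287.5 187.1] collartop [283.4 177.5]
s tcp [290.6 203.5] back40 [284.5 185.4] collartop [295.9 217.4]
```

View pics/d2.png

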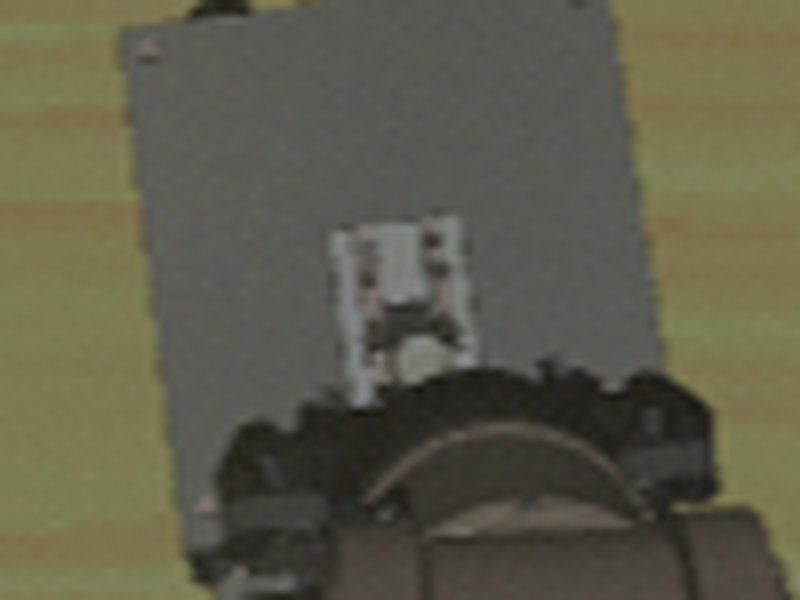

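View pics/d3.png

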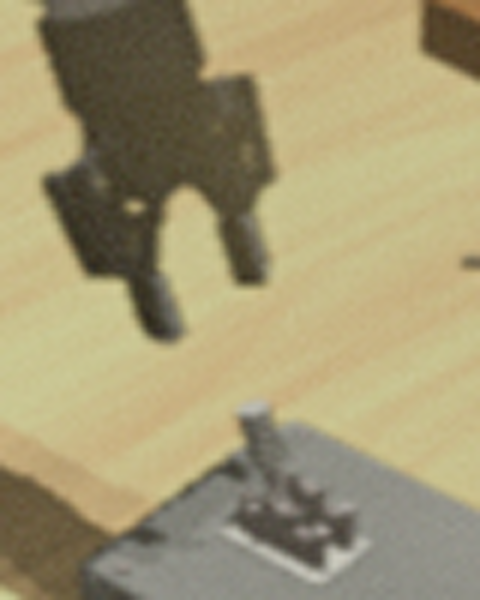

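The collar top sits at (283.6,176.1) in the top view, about 2 mm behind the prediction. The fingers are laterally centred on it. Descending along the lever axis.

```bash
sed -i 's/PIV=np.array.*/PIV=np.array([0.666,-0.0323,0.078])/' h.py; python3 - <<'E'
from h import *
p,r=cur(); P,Q=leverpose(-.42,0.068-0.020)
plan(p,r,P,Q,5)
E
```

```text
t 2.42 p [ 0.6122 -0.0415  0.1955] F [ 0.7 -0.2 -0.1] gap 0.0602 q [ 0.21  0.26 -0.25  2.05  0.04  0.42 -1.48]
0, 0, 0.016, 0.001, 0, 0, 0.001, -0.001, 0.017, 0, 0, 0, 0, 0, 0.016, 0.001, 0, -0.001, 0, 0, 0.016, 0, 0, 0, 0.0009, -0.0006, 0.0165, 0.001, 0, 0
resid mm [-0.01 -0.04 -0.01]
```

Emit:
send_rows:
  motion: [0,0,0.016,0,0,0,0.001,-0.001,0.017,0,0,0,0,0,0.016,0,0,0,0,-0.001,0.016,0,0,0,0.001,0,0.0165,0,0,0]

```text
clock: 3.05
ee_pos: [0.6474, -0.0326, 0.1205]
ee_rot: [0.976, 0.07, 0.208, -0.014]
contact_force: [0.3, 0.1, -0.0]
finger_gap: 0.0606
```

Emit:
send_rows:
  motion: [0,0,0,0,0,0]

```text
clock: 3.18
ee_pos: [0.6468, -0.0326, 0.1201]
ee_rot: [0.976, 0.07, 0.207, -0.014]
contact_force: [-0.5, -0.4, 0.5]
finger_gap: 0.0598
```

```bash
python3 - <<'E'
from h import *
from plant import imaging
s=imaging.capture("scene")
cv2.imwrite("pics/e1.png",crop(s["frame"],255,170,335,270,6))
p,r=cur(); P,Q=leverpose(-.42,0.048);print(r.inv().apply(P-p))
E
```

```text
t 3.23 p [ 0.647  -0.0327  0.1211] F [0.3 0.  0.3] gap 0.0597 q [ 0.13  0.41 -0.19  2.04  0.1   0.28 -1.54]
[-0.0003172   0.00223678 -0.00095201]
```

View pics/e1.png

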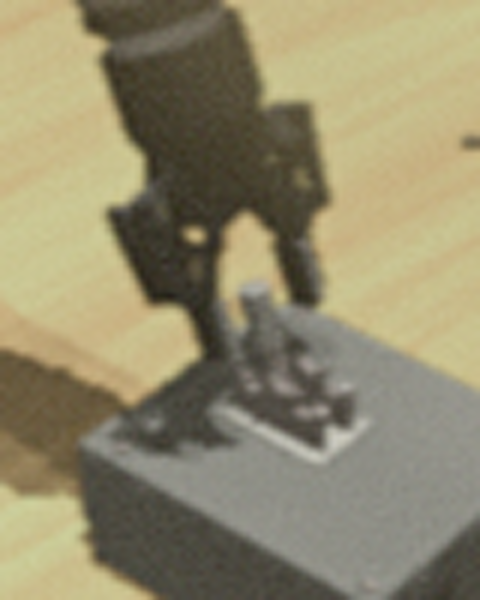

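The fingers straddle the collar. Centring 2 mm and closing.

Emit:
send_rows:
  motion: [0,0.002,0,0,0,0,0,0,0,0,0,0,0,0,0,0,0,0,0,0,0,0,0,0,0,0,0,0,0,0]
  hand: 0.005
  force: 60

```text
clock: 3.85
ee_pos: [0.6475, -0.0343, 0.1229]
ee_rot: [0.975, 0.07, 0.209, -0.014]
contact_force: [-3.4, 1.5, 5.8]
finger_gap: 0.0164
```

Emit:
send_rows:
  motion: [0,0,0,0,0,0]

```text
clock: 3.98
ee_pos: [0.6474, -0.0343, 0.1229]
ee_rot: [0.975, 0.07, 0.209, -0.014]
contact_force: [-3.4, 0.8, 4.7]
finger_gap: 0.0165
```

Emit:
send_rows:
  motion: [0,0,-0.004,0,0,0,0,0,-0.004,0,0,0,0,0,-0.003,0,0,0,0,0,0,0,0,0]

```text
clock: 4.47
ee_pos: [0.643, -0.035, 0.1321]
ee_rot: [0.975, 0.07, 0.208, -0.014]
contact_force: [3.2, 4.0, -4.6]
finger_gap: 0.0164
```

```bash
python3 - <<'E'
from h import *
from plant import imaging
s=imaging.capture("scene")
cv2.imwrite("pics/e2.png",crop(s["frame"],255,170,335,270,6))
p,r=cur(); 
u=leverpose(-.42,1)[0]-PIV; print("dist along lever",(p-PIV)@u, r.inv().apply(p-PIV))
E
```

```text
t 4.53 p [ 0.6431 -0.035   0.132 ] F [ 4.1  4.1 -5.1] gap 0.0163 q [ 0.15  0.39 -0.2   2.04  0.09  0.3  -1.53]
dist along lever 0.05875333521070124 [ 0.00099284 -0.00046739 -0.05875309]
```

View pics/e2.png

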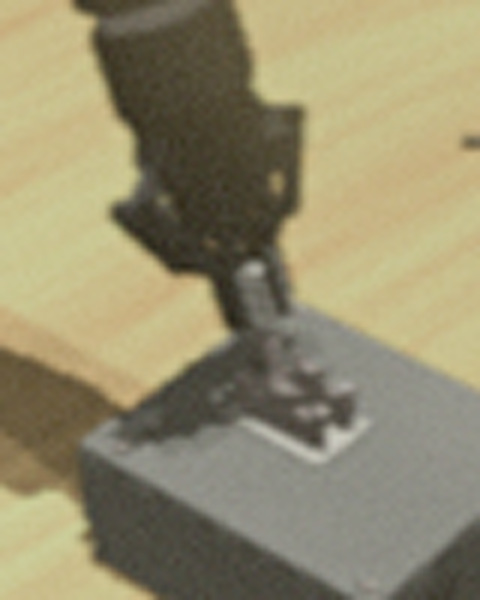

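Emit:
send_rows:
  motion: [0,0,-0.001,0,0,0,0.003,0,0.0002,0,-0.05,0,0.006,0,0.0003,0,-0.1,0,0.006,0,0.0003,0,-0.1,0]

```text
clock: 5.03
ee_pos: [0.6566, -0.0332, 0.1371]
ee_rot: [0.994, 0.071, 0.083, -0.005]
contact_force: [2.2, 3.2, -6.7]
finger_gap: 0.0166
```

```bash
python3 - <<'E'
from h import *
p,r=cur(); print(r.as_matrix()[:,2].round(3), r.inv().apply(p-PIV).round(4), "lean of pos",np.arctan2((p-PIV)@BX,(p-PIV)[2]),"tool lean",np.arctan2(-r.as_matrix()[:,2]@BX,-r.as_matrix()[2,2]),np.linalg.norm(p-PIV))
E
```

```text
t 5.03 p [ 0.6566 -0.0332  0.1371] F [ 2.2  3.2 -6.7] gap 0.0166 q [ 0.09  0.48 -0.17  1.81  0.1   0.7  -1.55]
[ 0.165  0.022 -0.986] [ 0.0005 -0.0004 -0.0598] lean of pos -0.1580955059004418 tool lean -0.16708097720402934 0.05984614776742754
```

Emit:
send_rows:
  motion: [0.006,0,0.0003,0,-0.1,0,0.006,0,0.0003,0,-0.1,0,0.006,0,0.0003,0,-0.1,0,0.006,0,0.0003,0,-0.1,0]

```text
clock: 5.52
ee_pos: [0.68, -0.0298, 0.1355]
ee_rot: [0.991, 0.07, -0.116, 0.009]
contact_force: [1.5, 3.3, -6.1]
finger_gap: 0.0163
```

Emit:
send_rows:
  motion: [0.006,0,0.0003,0,-0.1,0,0.006,0,0.0003,0,-0.09,0,0,0,0,0,0,0]

```text
clock: 5.9
ee_pos: [0.6903, -0.0283, 0.129]
ee_rot: [0.975, 0.069, -0.211, 0.015]
contact_force: [-2.5, 2.4, -4.4]
finger_gap: 0.0159
```

```bash
python3 - <<'E'
from h import *
from plant import imaging
s=imaging.capture("scene")
cv2.imwrite("pics/e3.png",crop(s["frame"],255,170,335,270,6))
p,r=cur(); print(r.as_matrix()[:,2].round(3), r.inv().apply(p-PIV).round(4), "lean of pos",np.arctan2((p-PIV)@BX,(p-PIV)[2]),"tool lean",np.arctan2(-r.as_matrix()[:,2]@BX,-r.as_matrix()[2,2]),np.linalg.norm(p-PIV))
E
```

```text
t 5.95 p [ 0.6905 -0.0283  0.1302] F [-2.4  2.9 -6.1] gap 0.0165 q [-0.01  0.84 -0.11  1.21  0.1   1.52 -1.55]
[-0.406 -0.058 -0.912] [ 0.0012 -0.0005 -0.0578] lean of pos 0.44353952919507283 tool lean 0.4224882372293606 0.05778301048169744
```

View pics/e3.png

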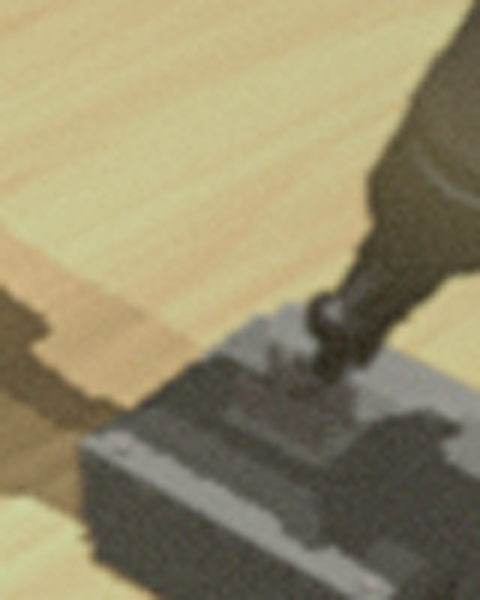

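The lever now leans to the rear. Next I'll lower the collar along the lever, then release it.

Emit:
send_rows:
  motion: [0,0,0.004,0,0,0,0,0,0.004,0,0,0,0,0,0,0,0,0]

```text
clock: 6.32
ee_pos: [0.6881, -0.0287, 0.1258]
ee_rot: [0.976, 0.069, -0.207, 0.015]
contact_force: [-1.5, 3.9, -5.2]
finger_gap: 0.0163
```

Emit:
send_rows:
  motion: [0,0,0,0,0,0,0,0,0,0,0,0,0,0,0,0,0,0]
  hand: 0.06

```text
clock: 6.7
ee_pos: [0.689, -0.03, 0.1259]
ee_rot: [0.976, 0.069, -0.207, 0.016]
contact_force: [0.5, -0.1, -0.0]
finger_gap: 0.0597
```

```bash
python3 - <<'E'
from h import *
p,r=cur(); print(r.inv().apply(p-PIV).round(4))
E
```

```text
t 6.7 p [ 0.689  -0.03    0.1259] F [ 0.5 -0.1 -0. ] gap 0.0597 q [-0.01  0.84 -0.11  1.22  0.1   1.5  -1.55]
[ 0.0016  0.0011 -0.0532]
```

Emit:
send_rows:
  motion: [0,0,-0.02,0,0,0,0,0,-0.03,0,0,0,0,0,-0.03,0,0,0]

```text
clock: 7.08
ee_pos: [0.7211, -0.0248, 0.1993]
ee_rot: [0.976, 0.069, -0.208, 0.016]
contact_force: [-0.3, -0.5, 0.3]
finger_gap: 0.0599
```

```bash
python3 - <<'E'
from h import *
from plant import imaging
t=imaging.capture("top"); s=imaging.capture("scene")
cv2.imwrite("pics/f1.png",np.hstack([cv2.resize(crop(s["frame"],265,200,345,270,5),(400,350)),crop(t["frame"],240,120,320,190,5)]))
cur()
def proj(d,X):
    E=np.array(d["extrinsics"]); c=E[:3,:3].T@(X-E[:3,3]); return d["cx"]+d["fx"]*c[0]/-c[2], d["cy"]-d["fy"]*c[1]/-c[2]
for D in (.08,.093): print((np.array(proj(s,leverpose(.42,D)[0]))-[265,200])*5)
E
```

```text
t 7.17 p [ 0.7232 -0.0244  0.2019] F [0.6 0.7 0.2] gap 0.06 q [-0.02  0.84 -0.1   1.05  0.09  1.67 -1.54]
[240.74424115 131.01577573]
[248.60220271 118.75304653]
```

View pics/f1.png

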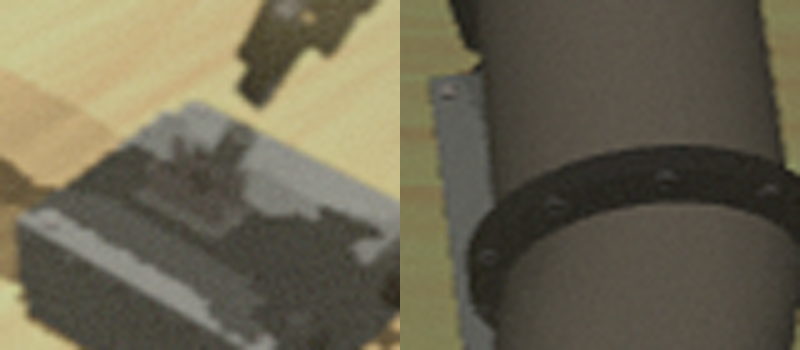

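```bash
python3 - <<'E'
from h import *
p,r=cur(); A=PIV+BX*(-0.085-.06); A[2]=.23; D=down(YAW)
M=(p+A)/2; M[2]=.26
p,r=plan(p,r,M,r*R.from_rotvec((r.inv()*D).as_rotvec()*.5),5)
p,r=plan(p,r,A,D,5)
B=A.copy(); B[2]=.03
p,r=plan(p,r,B,D,5); print(A,B)
E
```

```text
t 7.17 p [ 0.7232 -0.0244  0.2019] F [0.6 0.7 0.2] gap 0.06 q [-0.02  0.84 -0.1   1.05  0.09  1.67 -1.54]
-0.023, 0, -0.002, 0, 0.041, 0, -0.023, 0, -0.004, 0.001, 0.042, 0, -0.023, 0, -0.004, 0, 0.041, 0, -0.023, 0, -0.006, 0, 0.041, 0, -0.0225, 0, -0.0061, 0, 0.041, 0
resid mm [ 0.03  0.02 -0.  ]
-0.019, 0, 0.01, 0, 0.041, 0, -0.019, 0, 0.009, 0.001, 0.042, 0, -0.019, 0, 0.009, 0, 0.041, 0, -0.02, 0, 0.007, 0.001, 0.041, 0, -0.0198, -0.0001, 0.0073, 0, 0.042, 0
resid mm [-0.02 -0.02  0.  ]
0, 0, 0.04, 0, 0, 0, 0, 0, 0.04, 0, 0, 0, 0, 0, 0.04, 0, 0, 0, 0, 0, 0.04, 0, 0, 0, 0, 0, 0.04, 0, 0, 0
resid mm [0.01 0.01 0.  ]
[ 0.52244657 -0.05273068  0.23      ] [ 0.52244657 -0.05273068  0.03      ]
```

Emit:
send_rows:
  motion: [-0.023,0,-0.002,0,0.041,0,-0.023,0,-0.004,0,0.042,0,-0.023,0,-0.004,0,0.041,0,-0.023,0,-0.006,0,0.041,0,-0.022,0,-0.006,0,0.041,0]
  hand: 0.0
  force: 30

```text
clock: 7.8
ee_pos: [0.62, -0.039, 0.2568]
ee_rot: [0.992, 0.07, -0.106, 0.009]
contact_force: [-0.4, -0.1, -0.8]
finger_gap: 0.0003
```

Emit:
send_rows:
  motion: [-0.019,0,0.01,0,0.041,0,-0.019,0,0.009,0,0.042,0,-0.019,0,0.009,0,0.041,0,-0.02,0,0.007,0,0.041,0,-0.02,0,0.007,0,0.042,0]

```text
clock: 8.43
ee_pos: [0.5192, -0.0534, 0.2273]
ee_rot: [0.997, 0.071, -0.003, 0.001]
contact_force: [0.0, 1.2, -0.2]
finger_gap: 0.0003
```

Emit:
send_rows:
  motion: [0,0,0.04,0,0,0,0,0,0.04,0,0,0,0,0,0.04,0,0,0,0,0,0.04,0,0,0,0,0,0.04,0,0,0]

```text
clock: 9.05
ee_pos: [0.5186, -0.0538, 0.0266]
ee_rot: [0.997, 0.071, -0.003, 0.001]
contact_force: [0.4, 0.8, -0.1]
finger_gap: -0.0002
```

```bash
python3 - <<'E'
from h import *
from plant import imaging
t=imaging.capture("top"); s=imaging.capture("scene")
cv2.imwrite("pics/g1.png",np.hstack([crop(s["frame"],230,160,350,285,3),crop(t["frame"],231,112,331,237,3)]))
p,r=cur(); print(r.as_matrix().round(3)); print("gap along BX to front",(PIV-.085*BX-p)@BX,(p-PIV)@BY)
E
```

```text
t 9.15 p [ 0.5153 -0.0536  0.0243] F [-0.3  0.1 -0.6] gap 0.0003 q [ 0.09  0.53 -0.13  2.06  0.13  0.57 -1.57]
[[ 0.99   0.142 -0.014]
 [ 0.141 -0.99  -0.003]
 [-0.015  0.001 -1.   ]]
gap along BX to front 0.06718314220512883 0.00015265219429618903
```

View pics/g1.png

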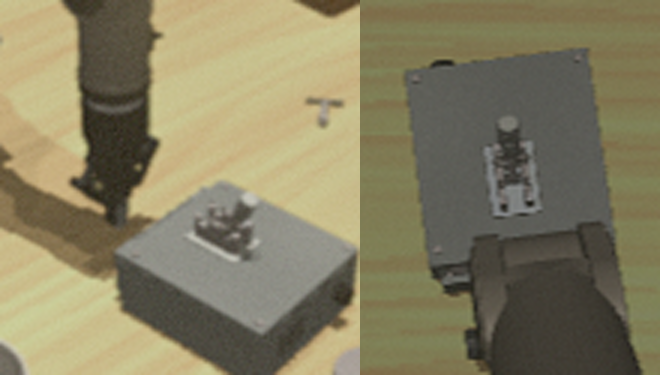

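Emit:
send_rows:
  motion: [0.012,0,-0.003,0,0,0,0.015,0,-0.003,0,0,0,0.015,0,0,0,0,0]

```text
clock: 9.52
ee_pos: [0.5637, -0.0473, 0.0357]
ee_rot: [0.997, 0.071, -0.001, 0.001]
contact_force: [-0.6, 0.7, 0.4]
finger_gap: -0.0
```

```bash
python3 - <<'E'
from h import *
from plant import imaging
t=load("pics/top0.npz"); s=load("pics/scene0.npz")
c,e=tri(t,(280.7,152.3),s,(312,225.7)); print(c.round(4),e,leverpose(.42,.08)[0].round(4),leverpose(.42,.093)[0].round(4))
p,r=cur(); print("gap along BX to front",(PIV-.085*BX-p)@BX,(p-PIV)@BY)
E
```

```text
[ 0.6964 -0.0298  0.1531] 0.0014419406783876365 [ 0.6983 -0.0277  0.151 ] [ 0.7035 -0.027   0.1629]
t 9.53 p [ 0.5637 -0.0473  0.0357] F [-0.6  0.7  0.4] gap -0.0 q [ 0.08  0.56 -0.13  1.95  0.12  0.64 -1.57]
gap along BX to front 0.018410100671038612 -0.0004037838515770735
```

Triangulated from both views, the collar top matches the down (locked) position. Pressing the drawer now.

Emit:
send_rows:
  motion: [0.006,0,0,0,0,0,0.006,0,0,0,0,0]

```text
clock: 9.78
ee_pos: [0.5713, -0.046, 0.0334]
ee_rot: [0.997, 0.071, -0.005, 0.001]
contact_force: [-6.4, -0.8, 4.3]
finger_gap: -0.0002
```

Emit:
send_rows:
  motion: [0.005,0,0,0,0,0,0,0,0,0,0,0]

```text
clock: 10.02
ee_pos: [0.5759, -0.0453, 0.033]
ee_rot: [0.997, 0.071, -0.005, 0.001]
contact_force: [-4.5, -0.5, 3.2]
finger_gap: -0.0002
```

Emit:
send_rows:
  motion: [0.004,0,0,0,0,0,0,0,0,0,0,0]

```text
clock: 10.28
ee_pos: [0.58, -0.0448, 0.033]
ee_rot: [0.997, 0.071, -0.005, 0.001]
contact_force: [-5.5, -0.9, 2.5]
finger_gap: -0.0002
```

Emit:
send_rows:
  motion: [0.003,0,0,0,0,0,0,0,0,0,0,0]

```text
clock: 10.52
ee_pos: [0.5806, -0.0447, 0.0327]
ee_rot: [0.997, 0.071, -0.007, 0.001]
contact_force: [-11.7, -1.1, 8.1]
finger_gap: 0.0002
```

Emit:
send_rows:
  motion: [0.003,0,0,0,0,0,0,0,0,0,0,0]

```text
clock: 10.78
ee_pos: [0.5806, -0.0448, 0.0324]
ee_rot: [0.997, 0.07, -0.01, 0.001]
contact_force: [-19.4, -2.1, 14.6]
finger_gap: 0.0001
```

Emit:
send_rows:
  motion: [-0.025,0,0,0,0,0,-0.03,0,0,0,0,0,-0.03,0,0,0,0,0,-0.03,0,0,0,0,0,0,0,-0.04,0,0,0]

```text
clock: 11.4
ee_pos: [0.4697, -0.0602, 0.0725]
ee_rot: [0.997, 0.071, -0.007, 0.001]
contact_force: [1.8, -0.3, 0.3]
finger_gap: 0.0003
```

```bash
python3 - <<'E'
from h import *
from plant import imaging
t=imaging.capture("top"); s=imaging.capture("scene")
cv2.imwrite("pics/g2.png",np.hstack([crop(s["frame"],200,160,350,285,3),crop(t["frame"],231,112,331,237,3)]))
cur()
E
```

```text
t 11.5 p [ 0.4766 -0.0599  0.0773] F [ 0.1  0.7 -0.1] gap 0.0001 q [ 0.12  0.39 -0.16  2.13  0.11  0.63 -1.54]
```

View pics/g2.png

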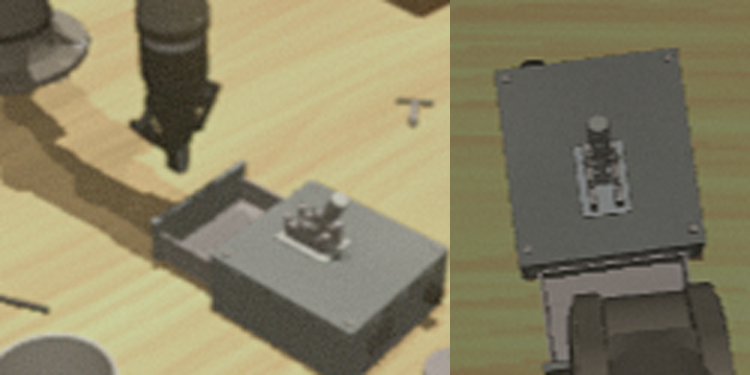

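The drawer is out in both views. Next, the chuck key.

```bash
python3 - <<'E'
from h import *
p,r=cur(); A=p+[0,0,.11]; 
p,r=plan(p,r,A,down(YAW),2)
B=np.array([.496,.312,.12]); k=R.from_rotvec([0,0,-(130-8.1)*np.pi/180])
# rotate the long way explicit: +122 deg world
r1=down(np.radians(69)); p,r=plan(p,r,(A+B)/2,r1,7)
p,r=plan(p,r,B,down(np.radians(130)),7)
E
```

```text
t 11.5 p [ 0.4766 -0.0599  0.0773] F [ 0.1  0.7 -0.1] gap 0.0001 q [ 0.12  0.39 -0.16  2.13  0.11  0.63 -1.54]
0, 0, -0.055, 0.001, 0, 0, 0.0001, 0.0003, -0.055, 0.002, -0.001, 0
resid mm [ 0.03 -0.03  0.  ]
0.005, -0.026, 0.005, 0, 0, -0.152, 0.009, -0.025, 0.005, 0, 0, -0.152, 0.013, -0.024, 0.004, 0, 0, -0.152, 0.016, -0.021, 0.005, 0, 0, -0.151, 0.019, -0.018, 0.005, 0, 0, -0.152
0.022, -0.016, 0.005, 0, 0, -0.152, 0.0233, -0.0117, 0.0047, 0, 0, -0.152
resid mm [ 0.01 -0.06 -0.02]
0.025, -0.008, 0.005, 0, 0, -0.152, 0.027, -0.004, 0.005, 0, 0, -0.152, 0.026, -0.001, 0.004, 0, 0, -0.152, 0.027, 0.004, 0.005, 0, 0, -0.152, 0.025, 0.008, 0.005, 0, 0, -0.152
0.024, 0.011, 0.005, 0, 0, -0.152, 0.0221, 0.0151, 0.0047, 0, 0, -0.153
resid mm [ 0.02 -0.03 -0.05]
```

Emit:
send_rows:
  motion: [0,0,-0.055,0.002,0,0,0,0,-0.055,0.001,0,0,0.005,-0.026,0.005,0,0,-0.152,0.009,-0.025,0.005,0,0,-0.152,0.013,-0.024,0.004,0,0,-0.152]
  hand: 0.05

```text
clock: 12.12
ee_pos: [0.4793, 0.0216, 0.1701]
ee_rot: [0.955, 0.297, -0.002, -0.001]
contact_force: [0.4, -0.7, 0.2]
finger_gap: 0.05
```

Emit:
send_rows:
  motion: [0.016,-0.021,0.005,0,0,-0.151,0.019,-0.018,0.005,0,0,-0.152,0.022,-0.016,0.005,0,0,-0.152,0.023,-0.012,0.005,0,0,-0.152,0.025,-0.008,0.005,0,0,-0.152]

```text
clock: 12.75
ee_pos: [0.4856, 0.1537, 0.1448]
ee_rot: [0.777, 0.629, -0.002, -0.002]
contact_force: [0.4, -0.2, -0.3]
finger_gap: 0.0503
```

Emit:
send_rows:
  motion: [0.027,-0.004,0.005,0,0,-0.152,0.026,-0.001,0.004,0,0,-0.152,0.027,0.004,0.005,0,0,-0.152,0.025,0.008,0.005,0,0,-0.152,0.024,0.011,0.005,0,0,-0.152]

```text
clock: 13.38
ee_pos: [0.4921, 0.2869, 0.1207]
ee_rot: [0.488, 0.873, -0.001, -0.003]
contact_force: [0.8, 0.7, -0.5]
finger_gap: 0.0495
```

Emit:
send_rows:
  motion: [0.022,0.015,0.005,0,0,-0.153,0,0,0,0,0,0,0,0,0,0,0,0]

```text
clock: 13.75
ee_pos: [0.4931, 0.3115, 0.1158]
ee_rot: [0.423, 0.906, -0.001, -0.003]
contact_force: [-0.4, 1.2, 0.2]
finger_gap: 0.0503
```

```bash
python3 - <<'E'
from h import *
from plant import imaging
t=imaging.capture("top"); s=imaging.capture("scene")
np.savez("pics/t2.npz",**t); np.savez("pics/s2.npz",**s)
cv2.imwrite("pics/k1.png",np.hstack([crop(s["frame"],290,130,370,220,5),crop(t["frame"],120,180,200,270,5)]))
cv2.imwrite("pics/k2.png",crop(t["frame"],236,112,326,252,4))
p,r=cur();x=r.as_matrix()[:,0];print(np.degrees(np.arctan2(x[1],x[0])),r.as_matrix()[:,2])
E
```

```text
t 13.85 p [0.4933 0.311  0.1161] F [-0.3 -0.1  0.1] gap 0.0502 q [-0.17  0.55 -0.66  1.84  0.42  0.9  -0.33]
129.9042542912073 [-6.51233991e-03 -2.89600509e-04 -9.99978753e-01]
```

View pics/k1.png

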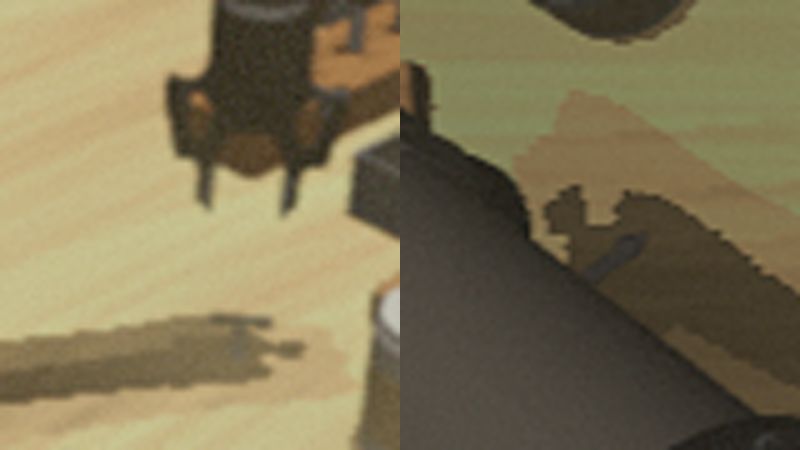

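View pics/k2.png

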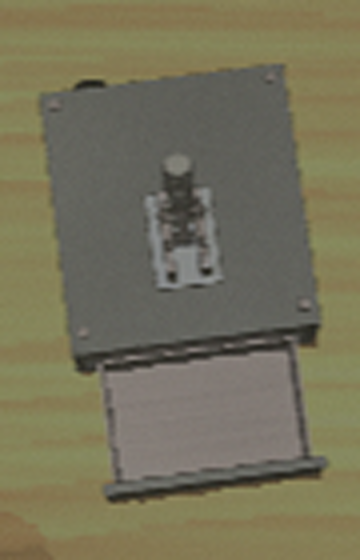

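```bash
python3 - <<'E'
from h import *
t=load("pics/t2.npz")
f=lambda p:((p[0]+.5)/4-.5+236,(p[1]+.5)/4-.5+112)
# front panel top: outer-top edge ends
L=plane(t,*f((106,490)),.066);Rr=plane(t,*f((325,464)),.066)
m=(L+Rr)/2; print("front mid",m,"box coords rel PIV",(m-PIV)@BX,(m-PIV)@BY,"width",np.linalg.norm(L-Rr),np.degrees(np.arctan2(*(L-Rr)[[0,1]])))
# side walls top inner, z=.048
for q in [(107,368),(296,345),(305,460),(120,482)]:
    x=plane(t,*f(q),.016); print(q,((x-PIV)@BX).round(4),((x-PIV)@BY).round(4))
C=PIV-.1175*BX; print("key target",C)
p,r=cur(); P=np.array([.496,.312,.03]); plan(p,r,P,down(np.radians(130)),3)
E
```

```text
front mid [ 0.5039569  -0.05540033  0.066     ] box coords rel PIV -0.16368137039305614 -3.779618216688954e-05 width 0.14825644070398802 -7.352176697556182
(107, 368) -0.0729 0.0637
(296, 345) -0.0741 -0.0715
(305, 460) -0.156 -0.066
(120, 482) -0.1543 0.0649
key target [ 0.54967222 -0.04885589  0.078     ]
t 13.85 p [0.4933 0.311  0.1161] F [-0.3 -0.1  0.1] gap 0.0502 q [-0.17  0.55 -0.66  1.84  0.42  0.9  -0.33]
0, 0.001, 0.029, -0.002, -0.001, -0.001, -0.001, 0.001, 0.028, -0.001, -0.002, 0, -0.0002, 0.001, 0.0291, -0.002, -0.001, -0.001
resid mm [ 0.01 -0.04 -0.04]
```

Emit:
send_rows:
  motion: [0,0.001,0.029,-0.002,-0.001,0,-0.001,0.001,0.028,-0.001,-0.002,0,0,0.001,0.027,-0.002,-0.001,0,0,0,0,0,0,0]

```text
clock: 14.35
ee_pos: [0.4946, 0.3115, 0.0306]
ee_rot: [0.423, 0.906, -0.002, -0.001]
contact_force: [0.2, 0.3, 0.8]
finger_gap: 0.0501
```

```bash
python3 - <<'E'
from h import *
from plant import imaging
t=imaging.capture("top"); s=imaging.capture("scene")
cv2.imwrite("pics/k3.png",crop(s["frame"],300,150,380,220,9))
p,r=cur();print(r.as_matrix()[:,2])
P=np.array([.496,.312,.006]); plan(p,r,P,down(np.radians(130)),2)
E
```

```text
t 14.45 p [0.4959 0.3131 0.0329] F [ 0.9 -0.5  0.5] gap 0.0501 q [-0.23  0.66 -0.59  1.88  0.52  0.76 -0.41]
[ 1.38014260e-04  6.51112414e-04 -9.99999779e-01]
0, 0, 0.014, 0, 0, 0, -0.001, -0.0006, 0.0129, 0.001, 0, 0
resid mm [ 0.05 -0.01  0.02]
```

View pics/k3.png

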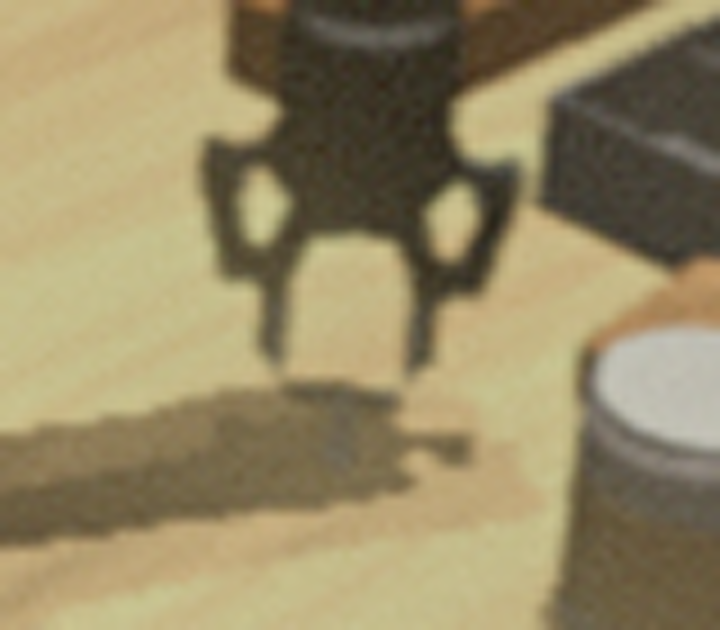

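The fingers straddle the shaft (crop centre about 345, shaft about 340). Descending and closing.

Emit:
send_rows:
  motion: [0,0,0.012,0,0,0,0,0,0.011,0,0,0,0,0,0,0,0,0]

```text
clock: 14.82
ee_pos: [0.4948, 0.3128, 0.0082]
ee_rot: [0.422, 0.906, -0.001, -0.001]
contact_force: [0.6, -0.4, 0.3]
finger_gap: 0.0501
```

Emit:
send_rows:
  motion: [0,0,0,0,0,0]

```text
clock: 14.95
ee_pos: [0.4954, 0.3134, 0.0092]
ee_rot: [0.422, 0.907, 0.0, -0.0]
contact_force: [-0.2, 0.5, -0.2]
finger_gap: 0.0501
```

Emit:
send_rows:
  motion: [0,0,0.005,0,0,0,0,0,0,0,0,0,0,0,0,0,0,0,0,0,0,0,0,0]
  hand: 0.003
  force: 40

```text
clock: 15.45
ee_pos: [0.4954, 0.3133, 0.0042]
ee_rot: [0.422, 0.906, 0.0, -0.0]
contact_force: [0.3, -0.5, -0.4]
finger_gap: 0.0078
```

Emit:
send_rows:
  motion: [0,0,0,0,0,0,0,0,0,0,0,0]

```text
clock: 15.7
ee_pos: [0.4954, 0.3133, 0.0042]
ee_rot: [0.422, 0.906, 0.0, -0.0]
contact_force: [-0.2, 0.5, 0.9]
finger_gap: 0.0079
```

Emit:
send_rows:
  motion: [0,0,-0.01,0,0,0,0,0,-0.03,0,0,0,0,0,-0.04,0,0,0,0,0,-0.04,0,0,0,0,0,0,0,0,0]

```text
clock: 16.32
ee_pos: [0.4972, 0.315, 0.1281]
ee_rot: [0.422, 0.906, 0.003, 0.002]
contact_force: [0.5, -0.0, -0.9]
finger_gap: 0.0078
```

```bash
python3 - <<'E'
from h import *
from plant import imaging
t=imaging.capture("top"); s=imaging.capture("scene")
cv2.imwrite("pics/k4.png",crop(s["frame"],300,110,380,200,6))
p,r=cur(); A=PIV-.1175*BX; A[2]=.13
M=(p+A)/2; M[2]=.14
plan(*plan(p,r,M,down(np.radians(159)),6),A,down(np.radians(188.1)),6)
E
```

```text
t 16.43 p [0.4956 0.313  0.1246] F [-0.6 -0.1 -1.2] gap 0.0077 q [-0.16  0.54 -0.67  1.83  0.42  0.91 -0.33]
-0.026, -0.016, -0.003, 0, 0, -0.084, -0.025, -0.018, -0.002, 0, 0, -0.085, -0.022, -0.02, -0.003, 0, 0, -0.084, -0.022, -0.022, -0.002, 0, 0, -0.084, -0.019, -0.024, -0.003, 0.001, 0, -0.084
-0.0171, -0.0248, -0.0025, 0, 0, -0.085
resid mm [-0.03  0.03 -0.  ]
-0.015, -0.026, 0.002, 0, 0, -0.085, -0.013, -0.028, 0.001, 0, 0, -0.084, -0.01, -0.029, 0.002, 0, 0, -0.085, -0.008, -0.029, 0.002, 0, 0, -0.084, -0.005, -0.03, 0.001, 0, 0, -0.085
-0.0029, -0.0308, 0.0021, 0, 0, -0.084
resid mm [-0.02 -0.02 -0.03]
```

View pics/k4.png

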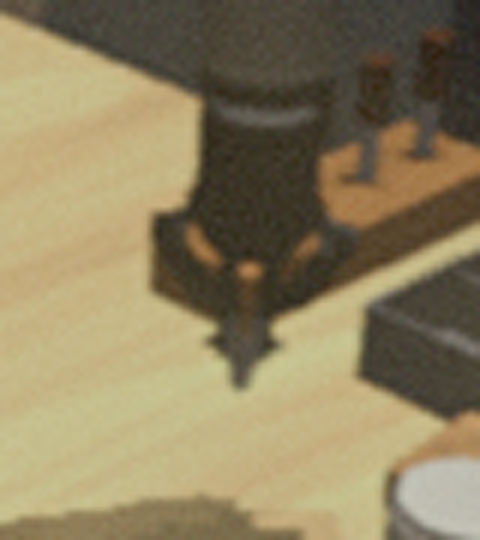

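The key is held. Carrying it to above the drawer.

Emit:
send_rows:
  motion: [-0.026,-0.016,-0.003,0,0,-0.084,-0.025,-0.018,-0.002,0,0,-0.085,-0.022,-0.02,-0.003,0,0,-0.084,-0.022,-0.022,-0.002,0,0,-0.084,-0.019,-0.024,-0.003,0,0,-0.084]

```text
clock: 17.05
ee_pos: [0.5171, 0.1606, 0.1357]
ee_rot: [0.222, 0.975, -0.0, -0.002]
contact_force: [0.1, -0.3, -0.5]
finger_gap: 0.0078
```

Emit:
send_rows:
  motion: [-0.017,-0.025,-0.0025,0,0,-0.085,-0.015,-0.026,0.002,0,0,-0.085,-0.013,-0.028,0.001,0,0,-0.084,-0.01,-0.029,0.002,0,0,-0.085,-0.008,-0.029,0.002,0,0,-0.084]

```text
clock: 17.68
ee_pos: [0.5396, 0.0107, 0.131]
ee_rot: [0.013, 1.0, 0.0, -0.002]
contact_force: [0.6, -0.1, -0.4]
finger_gap: 0.0076
```

Emit:
send_rows:
  motion: [-0.005,-0.03,0.001,0,0,-0.085,-0.003,-0.031,0.002,0,0,-0.084,0,0,0,0,0,0,0,0,0,0,0,0]

```text
clock: 18.18
ee_pos: [0.5488, -0.0482, 0.1286]
ee_rot: [-0.07, 0.998, 0.001, -0.001]
contact_force: [1.1, 0.2, 0.6]
finger_gap: 0.0076
```

```bash
python3 - <<'E'
from h import *
from plant import imaging
t=imaging.capture("top"); s=imaging.capture("scene")
cv2.imwrite("pics/k5.png",np.hstack([crop(s["frame"],230,160,350,280,4),crop(t["frame"],236,150,316,270,4)]))
p,r=cur(); A=PIV-.1175*BX; A[2]=.03
print(((p-PIV)@BX).round(4),((p-PIV)@BY).round(4)); plan(p,r,A,down(np.radians(188.1)),4)
E
```

```text
t 18.27 p [ 0.5492 -0.0475  0.1292] F [-0.6  0.3 -0.8] gap 0.0079 q [ 0.65  0.55 -0.88  1.9   0.52  0.94  1.23]
-0.1178 0.0014
0, 0, 0.025, 0, 0, 0, 0, -0.001, 0.025, 0.001, 0, 0.001, 0, 0, 0.024, 0, -0.001, 0, -0.0004, -0.0005, 0.0252, 0, 0, 0
resid mm [ 0.04 -0.03  0.01]
```

View pics/k5.png

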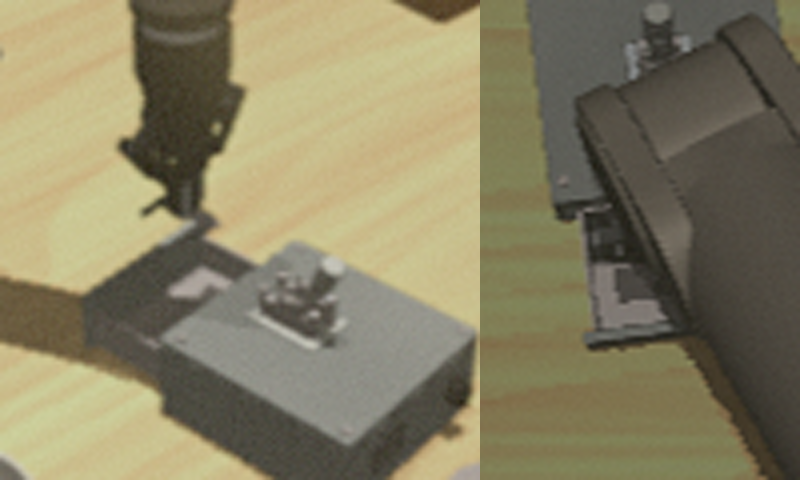

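Emit:
send_rows:
  motion: [0,0,0.025,0,0,0,0,-0.001,0.025,0,0,0,0,0,0.024,0,0,0,0,0,0.022,0,0,0,0,0,0,0,0,0]

```text
clock: 18.9
ee_pos: [0.5485, -0.0492, 0.0321]
ee_rot: [-0.071, 0.997, 0.001, -0.002]
contact_force: [-0.0, 0.4, -0.7]
finger_gap: 0.0075
```

Emit:
send_rows:
  motion: [0,0,0,0,0,0]

```text
clock: 19.02
ee_pos: [0.5502, -0.0494, 0.0341]
ee_rot: [-0.071, 0.997, 0.0, 0.0]
contact_force: [-0.0, 0.3, 0.7]
finger_gap: 0.0078
```

Emit:
send_rows:
  motion: [0,0,0.006,0,0,0,0,0,0.004,0,0,0,0,0,0.002,0,0,0,0,0,0,0,0,0]

```text
clock: 19.52
ee_pos: [0.5496, -0.0499, 0.0214]
ee_rot: [-0.071, 0.998, 0.0, -0.0]
contact_force: [-0.2, 0.6, -0.2]
finger_gap: 0.008
```

```bash
python3 - <<'E'
from h import *
from plant import imaging
s=imaging.capture("scene")
cv2.imwrite("pics/k6.png",crop(s["frame"],230,180,330,270,7))
cur()
E
```

```text
t 19.57 p [ 0.5497 -0.0499  0.0215] F [-0.2  0.1 -0. ] gap 0.0082 q [ 0.55  0.69 -0.75  1.96  0.68  0.76  1.11]
```

View pics/k6.png

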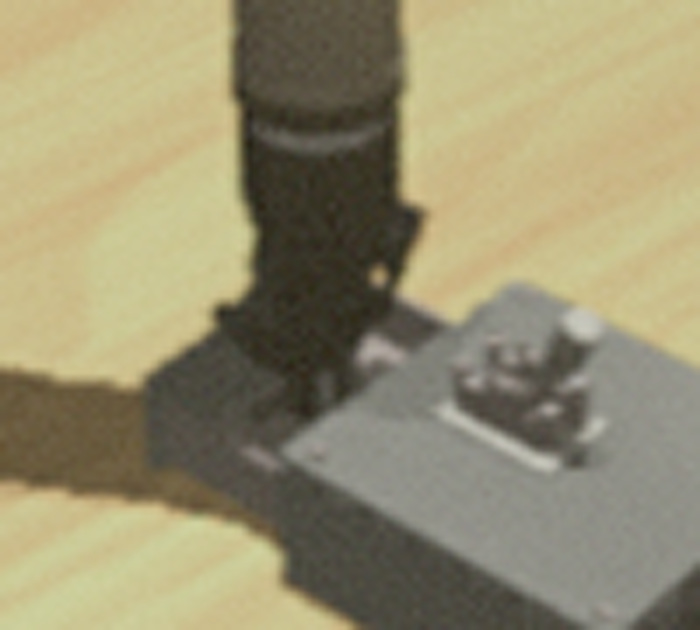

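Emit:
send_rows:
  motion: [0,0,0.0015,0,0,0,0,0,0,0,0,0]

```text
clock: 19.82
ee_pos: [0.5499, -0.0498, 0.0201]
ee_rot: [-0.071, 0.998, 0.0, -0.0]
contact_force: [0.4, -0.6, -0.1]
finger_gap: 0.0076
```

Emit:
send_rows:
  motion: [0,0,0,0,0,0,0,0,0,0,0,0,0,0,0,0,0,0]
  hand: 0.04

```text
clock: 20.2
ee_pos: [0.5496, -0.0499, 0.02]
ee_rot: [-0.071, 0.998, 0.0, -0.0]
contact_force: [-0.1, 0.2, -0.6]
finger_gap: 0.0401
```

Emit:
send_rows:
  motion: [0,0,-0.02,0,0,0,0,0,-0.04,0,0,0,0,0,-0.05,0,0,0,-0.0,0,-0.05,0,0,0]

```text
clock: 20.7
ee_pos: [0.5496, -0.0496, 0.1828]
ee_rot: [-0.071, 0.997, 0.0, 0.0]
contact_force: [0.5, -1.2, -0.6]
finger_gap: 0.0401
```

```bash
python3 - <<'E'
from h import *
p,r=cur(); A=PIV-.255*BX; A[2]=.20
# unwind yaw: 188 -> 8 via negative rotation? keep 188.1, push with -x side
plan(p,r,A,down(np.radians(188.1)),5)
E
```

```text
t 20.7 p [ 0.5496 -0.0496  0.1828] F [ 0.5 -1.2 -0.6] gap 0.0401 q [ 0.69  0.49 -0.93  1.86  0.45  1.03  1.29]
0.028, 0, -0.004, 0, 0, 0, 0.027, 0, -0.003, 0, 0, 0, 0.027, 0, -0.003, 0, 0, 0, 0.028, 0.001, -0.004, 0, 0, 0, 0.0273, -0.0002, -0.0033, 0.001, 0, 0.001
resid mm [0.04 0.02 0.03]
```

Emit:
send_rows:
  motion: [0.022,0,-0.004,0,0,0,0.022,0,-0.004,0,0,0,0.022,0,-0.004,0,0,0,0.022,0,0,0,0,0,0,0,0,0,0,0]
  hand: 0.0
  force: 30

```text
clock: 21.32
ee_pos: [0.4615, -0.0626, 0.1929]
ee_rot: [-0.07, 0.998, -0.001, -0.0]
contact_force: [-0.2, 0.2, -0.6]
finger_gap: -0.0001
```

```bash
python3 - <<'E'
from h import *
from plant import imaging
t=imaging.capture("top"); s=imaging.capture("scene")
cv2.imwrite("pics/k7.png",np.hstack([crop(s["frame"],220,180,320,280,4),crop(t["frame"],236,150,336,250,4)]))
p,r=cur(); print(((p-PIV)@BX).round(4),((p-PIV)@BY).round(4))
E
```

```text
t 21.43 p [ 0.4633 -0.0623  0.1929] F [ 0.8  1.1 -0.7] gap 0.0001 q [ 0.86  0.33 -1.01  2.03  0.34  0.96  1.39]
-0.2049 -0.0012
```

View pics/k7.png

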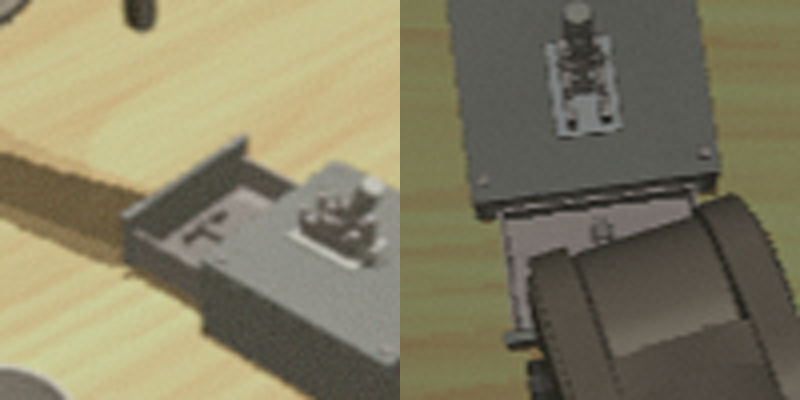

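The key lies flat inside the tray: T at (205,230) in the scene crop, tip at (600,228) in the top crop, clear of the walls. Going down in front of the drawer face.

Emit:
send_rows:
  motion: [0,-0.001,0.04,0,0,0,0,0,0.04,0,0,0,0,0,0.04,0,0,0,0,0,0.038,0,0,0,0,0,0,0,0,0]

```text
clock: 22.05
ee_pos: [0.4617, -0.0624, 0.0322]
ee_rot: [-0.071, 0.997, 0.001, -0.002]
contact_force: [0.2, 0.6, 0.3]
finger_gap: -0.0002
```

```bash
python3 - <<'E'
from h import *
p,r=cur(); print(((p-PIV)@BX).round(4),((p-PIV)@BY).round(4), r.as_matrix().round(3))
E
```

```text
t 22.05 p [ 0.4617 -0.0624  0.0322] F [0.2 0.6 0.3] gap -0.0002 q [ 0.64  0.58 -0.79  2.15  0.66  0.68  1.11]
-0.2065 -0.001 [[-0.99  -0.142 -0.005]
 [-0.142  0.99   0.002]
 [ 0.005  0.003 -1.   ]]
```

Emit:
send_rows:
  motion: [-0.018,0,0,0,0,0,-0.01,0,0,0,0,0,-0.012,0,0,0,0,0,-0.012,0,0,0,0,0,-0.012,0,0,0,0,0]

```text
clock: 22.68
ee_pos: [0.5261, -0.0544, 0.0341]
ee_rot: [-0.07, 0.998, -0.0, -0.001]
contact_force: [-5.4, -0.8, 4.2]
finger_gap: 0.0001
```

Emit:
send_rows:
  motion: [-0.012,0,0,0,0,0,-0.01,0,0,0,0,0,-0.01,0,0,0,0,0,-0.008,0,0,0,0,0,0,0,0,0,0,0]

```text
clock: 23.3
ee_pos: [0.5654, -0.0488, 0.0337]
ee_rot: [-0.07, 0.998, 0.0, -0.001]
contact_force: [-7.2, -1.2, 4.3]
finger_gap: 0.0003
```

```bash
python3 - <<'E'
from h import *
p,r=cur(); print(((p-PIV)@BX).round(4),((p-PIV)@BY).round(4))
E
```

```text
t 23.3 p [ 0.5654 -0.0488  0.0337] F [-7.2 -1.2  4.3] gap 0.0003 q [ 0.55  0.69 -0.76  1.92  0.66  0.8   1.13]
-0.1019 -0.0021
```

Key and drawer are moving smoothly. Pressing to the stop.

Emit:
send_rows:
  motion: [-0.006,0,0,0,0,0,-0.006,0,0,0,0,0,0,0,0,0,0,0]

```text
clock: 23.68
ee_pos: [0.5773, -0.0471, 0.0336]
ee_rot: [-0.07, 0.998, 0.0, -0.001]
contact_force: [-4.9, -1.6, 1.3]
finger_gap: 0.0003
```

Emit:
send_rows:
  motion: [-0.004,0,0,0,0,0,0,0,0,0,0,0]

```text
clock: 23.92
ee_pos: [0.5809, -0.0465, 0.0336]
ee_rot: [-0.07, 0.998, 0.0, -0.001]
contact_force: [-4.6, -0.6, 0.1]
finger_gap: 0.0
```

Emit:
send_rows:
  motion: [-0.003,0,0,0,0,0,0,0,0,0,0,0]

```text
clock: 24.18
ee_pos: [0.5811, -0.0466, 0.0335]
ee_rot: [-0.07, 0.998, -0.001, -0.004]
contact_force: [-13.6, -2.0, 9.9]
finger_gap: -0.0002
```

At the stop: force is rising and the position matches the first press. Releasing slowly, then backing away.

Emit:
send_rows:
  motion: [0.008,0,0,0,0,0,0.01,0,0,0,0,0,0.02,0,0,0,0,0,0.03,0,0,0,0,0,0.03,0,0,0,0,0]

```text
clock: 24.8
ee_pos: [0.4884, -0.0594, 0.0347]
ee_rot: [-0.071, 0.998, 0.001, 0.002]
contact_force: [0.4, 0.3, 1.1]
finger_gap: -0.0002
```

Emit:
send_rows:
  motion: [0.01,0,-0.04,0,0,0,0,0.05,-0.05,0,0,0,0,0.06,-0.04,0,0,0,0,0.06,-0.03,0,0,0,0,0.06,-0.01,0,0,0]

```text
clock: 25.42
ee_pos: [0.4497, 0.1512, 0.1937]
ee_rot: [-0.07, 0.998, 0.001, 0.003]
contact_force: [1.2, 0.1, -0.1]
finger_gap: 0.0003
```

```bash
python3 - <<'E'
from h import *
from plant import imaging
t=imaging.capture("top"); s=imaging.capture("scene")
cv2.imwrite("pics/z1.png",np.hstack([crop(s["frame"],240,190,360,290,3),crop(t["frame"],211,112,341,212,3)]))
cv2.imwrite("pics/z2.png",t["frame"])
cur()
E
```

```text
t 25.52 p [0.4481 0.1574 0.1942] F [-0.6 -0.5  0.4] gap 0.0001 q [ 0.42  0.35 -1.04  2.01  0.37  0.97  0.91]
```

View pics/z1.png

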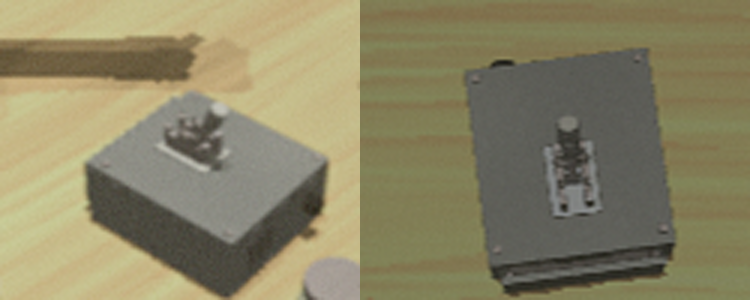

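View pics/z2.png

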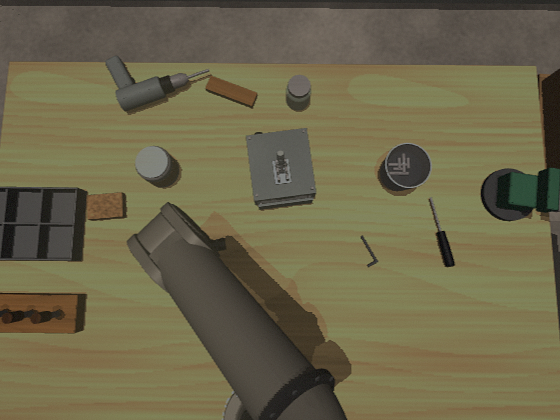

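The box looks as it did at the start, drawer latched, and the lever leans to the rear with its collar down. The bystanders appear unmoved and the arm is clear. Letting the arm settle, then handing in.

Emit:
send_rows:
  motion: [0,0,0,0,0,0,0,0,0,0,0,0,0,0,0,0,0,0,0,0,0,0,0,0]

```text
clock: 26.02
ee_pos: [0.448, 0.1479, 0.1907]
ee_rot: [-0.07, 0.998, 0.0, -0.0]
contact_force: [-0.7, -0.2, 0.7]
finger_gap: 0.0
```

```bash
python3 - <<'E'
from h import *
from plant import imaging, arm
t=imaging.capture("top"); t0=load("pics/top0.npz"); t2=load("pics/t2.npz")
d=np.abs(t["frame"].astype(int)-t0["frame"]).sum(2)
for n,(u0,v0,u1,v1) in dict(drawerfront=(250,192,318,212),tin=(134,143,172,184),tub=(382,140,432,190),driver=(425,195,458,270),hex=(355,230,382,270),cork=(84,190,128,222)).items(): print(n,d[v0:v1,u0:u1].mean().round(1))
cur(); print(arm.close_job())
E
```

```text
drawerfront 22.8
tin 27.9
tub 20.0
driver 26.5
hex 27.5
cork 22.1
t 26.07 p [0.4479 0.1481 0.1907] F [-0.1  0.4 -0.3] gap -0.0001 q [ 0.43  0.36 -1.04  2.02  0.37  0.97  0.91]
the job is handed in; nothing more can be done
None
```

I did the whole job in the order asked and handed it in at about 26 s of the 72 s limit. I lifted the collar, swung the lever to the rear and let the collar drop. Then I pressed the drawer open, laid the chuck key in it and pushed it shut.

What the last checks showed:
- **Toggle:** triangulated from both cameras after release, the collar top was 3–4 mm from where it should sit when down and locked. Fully lifted it would have been about 13 mm away. The final pictures still show the lever leaning to the rear.
- **Drawer:** the closing press reached the same stop as the opening press. Afterwards the front stayed in its latched place when the arm backed away.
- **Key:** it lay flat inside the tray, clear of the walls, before I closed the drawer. I could not see it afterwards.
- **Other things on the bench:** comparing the first and last top views showed only an even, noise-level difference over the tin, tub, screwdriver, hex key, sanding block and drawer front. I set no baseline for that noise, so this rests partly on how the pictures look. None of them visibly moved.
- **Forces:** the highest wrist force I read was about 24 N, and the arm ended clear of everything.

No check failed. The only disagreement was that the collar first measured 2–3 mm further back than my first box estimate, so I corrected the estimate before gripping it.

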